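Unlock the mask dispenser through its hidden latch hole

TASK

Unlock the mask dispenser for refilling: take the service key from the steel tray, feel with its rod along the grooved face under the dispenser's overhang until you find the latch hole, and push the rod in until the latch is fully home and the green tab stands up out of the top. Then draw the key out and lay it (do not drop it) flat inside the tray again, the way up it was, and leave the bottles, the teal-banded carton and the pot where they stand.

Things in the scene. Friction and masses are not known exactly. Their poses are not given: they have to be found in the camera images.
- dispenser: White mask dispenser, fixed, 300 wide (y), 190 deep, 320 mm tall; origin centre of underside, z up. Its -x side, towards the robot, is undercut: a flat grey face 120 mm high looks to -x and 25 degrees down (outward normal (-0.906,0,-0.423) in its frame). The head above it (z 245-320) has its front at x=-88; the 16 mm high foot reaches x=-90; a column begins at x=+30. Rigid.
- face_mid (a point): On the undercut face's surface, at (-50,0,195) mm in the dispenser's frame, axes alike; the middle of a level groove along y between two 8 mm high ribs, 30 mm apart inside. The latch hole is in this groove, its centre up to 35 mm to either side of this point (differs each time, hidden): 20 mm wide (y), 28 mm high, square to the face, so it runs 25 degrees upward. Groove is flat from y -60 to +60.
- latch (a joint): How far the orange latch plate in the hole is pushed in, m: 0 locked, 0.016 at its stop; home from 0.0125. It starts 14 mm behind the face (fully home: 30 mm, all free for the rod), moves straight in along the hole, needs about 5 to 7 N pushed slowly, and stays where it is left. A green tab rises from the dispenser's top by 1.5 times this travel.
- key_grip (a point): Service key, 190 mm long, 120-210 g: blue flat-sided handle 95 long, 24 wide, 36 mm high; a 14 mm steel rod stands 95 mm out of the middle of its front end. This point is inside the handle on the rod's line, 35 mm behind the handle's front end, 130 mm behind the rod's end, 18 mm above the underside. x along the key to the rod's end, z up as it lies. Grip it here across the 24 mm width (y).
- key_tip (a point): End of the key's rod (on its centre line; axes as the key). The last 8 mm taper from 14 mm to 7 mm diameter.
- tray_in (a point): Centre of the inner floor of the steel tray, fixed to the bench: inside 230 mm along its x, 150 mm along its y; floor 5 mm above the bench, rim 14 mm above the bench. z up. The key starts lying in it, rod pointing away from the robot.
- mask_box: White carton with teal band, 100 x 190 x 85 mm, loose; origin centre of underside. Leave it.
- gel_bottle: Clear bottle with teal label, 64 mm diameter, 180 mm tall, loose; origin centre of underside. Leave it.
- spray_bottle: White bottle with blue cap, 68 mm diameter, 200 mm tall, loose; origin centre of underside. Leave it.
- pot: Grey pot, 90 mm diameter, 90 mm tall, loose; origin centre of underside. Leave it.
Mind the look-alikes: they are no part of the job. There is more than one size of the part that bears key_grip; the job needs the middle-sized.

How it is judged:
On the way, in this order (a step that is already met when the one before it is completed fails the run):
1. the latch has been pushed fully home with the key's rod (value of joint latch above 0.0125 m and distance between key_tip and face_mid below 0.07 m), for 0.1 s.
2. the key is brought down into the tray still held (x of key_grip in the frame of tray_in between -0.11 and 0.11 m and y of key_grip in the frame of tray_in between -0.072 and 0.072 m and z of key_grip in the frame of tray_in between 0.012 and 0.024 m and x of key_tip in the frame of tray_in between -0.118 and 0.118 m and y of key_tip in the frame of tray_in between -0.078 and 0.078 m and z of key_tip in the frame of tray_in between 0.01 and 0.026 m and contact force between the fingers and key above 0.5 N), for 0.05 s.
At the end, for the whole second after the job is handed in: The latch is home (joint over 0.0125 m), and the key lies flat (within 0.05 rad, the way up it lay at first) and still on the tray's floor, all of it between the rims, released (value of joint latch above 0.0125 m and x of key_grip in the frame of tray_in between -0.11 and 0.11 m and y of key_grip in the frame of tray_in between -0.072 and 0.072 m and z of key_grip in the frame of tray_in between 0.012 and 0.024 m and x of key_tip in the frame of tray_in between -0.118 and 0.118 m and y of key_tip in the frame of tray_in between -0.078 and 0.078 m and z of key_tip in the frame of tray_in between 0.01 and 0.026 m and angle between key_grip's own z axis and vertical below 0.05 rad and linear speed of key below 0.02 m/s); the robot touches nothing.
It fails at once if the teal-banded carton, a bottle or the pot was moved by more than 40 mm or tipped (distance of any of mask_box, gel_bottle, spray_bottle, pot from where it was at the start of the episode above 0.04 m or angle between any of mask_box, gel_bottle, spray_bottle, pot's own z axis and vertical above 0.35 rad).
It also fails if it takes over 72 s, if anything falls off the work surface, if the arm or the gripper's body presses on something with over 40 N, if the wrist force passes 120 N, or if a joint passes its speed limit or range.

ROBOT

A 7-joint arm with a two-finger parallel gripper is mounted at the origin on the work surface. World frame = base frame: x ahead of the robot, y to its left, z up, the work surface at z = 0. Lengths are in m, angles in rad, forces in N, time in s.
With the tool pointing down it reaches from about 0.425 to 0.95 m from the base axis. Payload 4.7 kg.
Tool frame: the origin (TCP) lies on the centre line of the jaws, within the pads' length; the fingertips stand robot.nose_length ahead of it and the grasp point (between the pads) lies 8 mm behind it (robot.nose_length is the distance from the TCP to the fingertips, in m); z points along the fingers, x is the direction in which the jaws open and shut, and the axes are right-handed (so a half turn about z gives the same grasp; the last joint's range is limited). The gripper opens to 85 mm and grips with 20 to 120 N. Pads are 22 mm wide; open, the fingers measure 114 mm over their backs; the gripper's body (76 mm by 85 mm) begins 54 mm behind the grasp point. The pads swing forward as they close: fully open they stand 13 mm farther back than shut.
Start: joints at [-1.307, 0.469, -0.049, 1.532, 0.024, 1.141, -0.082], TCP at [0.195, 0.646, 0.242] pointing down, gripper open.
Joint ranges: [-2.59, 2.59], [-0.33, 1.99], [-1.39, 1.29], [0.1, 2.45], [-1.04, 4.18], [0.21, 1.99], [-2.66, 2.66]. Speed limits (rad/s): [2.57, 2.57, 3.14, 3.14, 3.14, 3.14, 3.14].

INTERFACE

Orientations are given as [roll, pitch, yaw] about the fixed x, y, z axes, in that order (R = Rz(yaw) Ry(pitch) Rx(roll)).
In Python, from plant import robot gives the robot as it stands. Calls block until the motion is done:
- robot.goto(position, orientation): joint-space move of the TCP to a pose.
- robot.move_straight(position, vel=0.15, attitude=None, contact_N=None): straight line of the TCP; attitude=None keeps the orientation; vel is the mean speed in m/s. With contact_N (N) it stops when the force on the tool has changed by that much, and returns True; else False.
- robot.move_joints(angles): joint-space move.
- robot.grip(opening, strength=None): opening from 0.0 (shut) to 1.0 (fully open); strength is the grip in N (None keeps the last); returns when the fingers have stopped.
- robot.sleep(seconds).
- robot.inverse_kinematics(position, orientation): joint angles nearest the present ones, or None.
- robot.sense(): the state.
- robot.grab_frame(name): name is "scene" or "top" or "wrist"; returns a dict with "image" (480x640x3 uint8, red, green, blue), "range_z" (480x640 float32, m along the optical axis (not along the pixel's ray), 0 where there is no reading), "fx", "fy", "cx", "cy" (pixels), "R" (3x3) and "t" (3): a world point X has camera coordinates R X + t. Camera axes: x right, y down, z forward; pixel columns grow to the right and rows downward; lengths in m; the calibration is good to about 2 mm. A picture is of the moment at which its call begins.
A pose or a line that the arm cannot do raises robot.IKError and nothing moves.
- robot.close_job(): hands the job in, once; it reports no verdict.
The state is a dict: "t": time; "joint_pos": joint angles; "joint_velocities": joint speeds; "effort": joint torques, N m; "tcp_pos": TCP position; "tcp_rot": TCP orientation; "wrist_force": force on the tool from outside, world axes, zero at the start; "torque": the same for the moment, N m; "opening": opening from 0.0 (shut) to 1.0 (fully open).
Only numpy, scipy, OpenCV 4.12 (cv2) and the standard library are available. Lean on these libraries where they do the work, as an engineer would, in place of code of your own. Each camera call takes 0.05 s, during which the arm holds its last target.

## Working session

There is one attempt and no reset: what is moved stays moved. The work goes in short steps, each a Python script; the robot and the scene stay as the last script left them, time stands still between calls to the robot, and variables do not carry over. Pictures are saved under pics/ and viewed, and the job is handed in when it is done.

```bash
mkdir -p pics; ls
python3 - <<'E'
from plant import robot
import cv2,numpy as np
s=robot.sense();print(s, robot.nose_length)
for n in ["scene","top","wrist"]:
    f=robot.grab_frame(n)
    cv2.imwrite(f"pics/a_{n}.png",f["image"][:,:,::-1]); np.savez(f"pics/a_{n}.npz",**f)
    print(n,f["fx"],f["cx"],f["cy"],f["R"].round(3).tolist(),f["t"])
E
```

```text
pics
{'t': 0.0, 'joint_pos': array([-1.30690153,  0.46945692, -0.04857712,  1.53367785,  0.02409524,
        1.14099957, -0.0822979 ]), 'joint_velocities': array([ 0.00143157, -0.00091546,  0.0002232 ,  0.00169878,  0.00057654,
       -0.001401  , -0.00032485]), 'effort': array([ 2.21430810e-04, -5.10309935e+01, -4.65708843e-02, -2.37720448e+01,
        1.06381989e-02,  7.49688334e-03,  3.03498879e-06]), 'tcp_pos': array([0.19466204, 0.64574127, 0.24125771]), 'tcp_rot': array([3.14151747e+00, 1.95485658e-03, 1.27801694e+00]), 'wrist_force': array([-0.51269785, -0.09750706,  0.04520079]), 'torque': array([-0.06089265,  0.04432196, -0.05178719]), 'opening': 0.9985726896872811} 0.011
scene 620.9407095950077 312.926197268136 225.92564141366435 [[0.359, -0.933, -0.008], [-0.822, -0.312, -0.476], [0.442, 0.177, -0.879]] [-0.15070015  0.43489462  1.48263204]
top 616.8547119575032 317.5811866692891 231.7771186904556 [[0.006, -1.0, -0.004], [-0.976, -0.005, -0.218], [0.218, 0.005, -0.976]] [-0.00886304  0.46569606  1.90724197]
wrist 346.79196545007704 316.2628873821503 239.01554637350785 [[0.289, 0.957, -0.001], [0.906, -0.274, 0.322], [0.308, -0.095, -0.947]] [-0.67384825 -0.04136559  0.38129194]
```

View pics/a_scene.png

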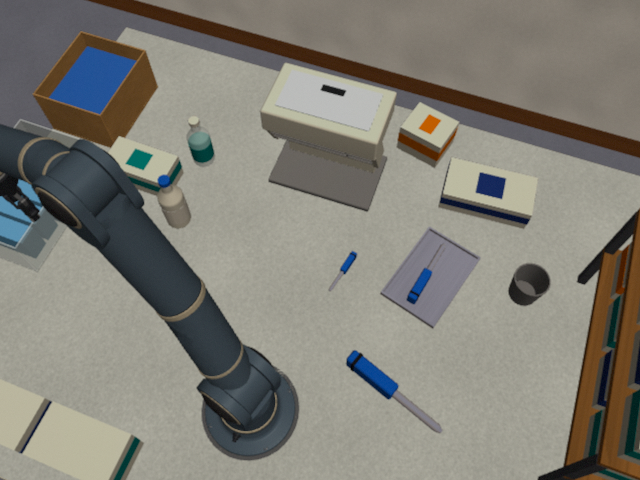

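View pics/a_top.png

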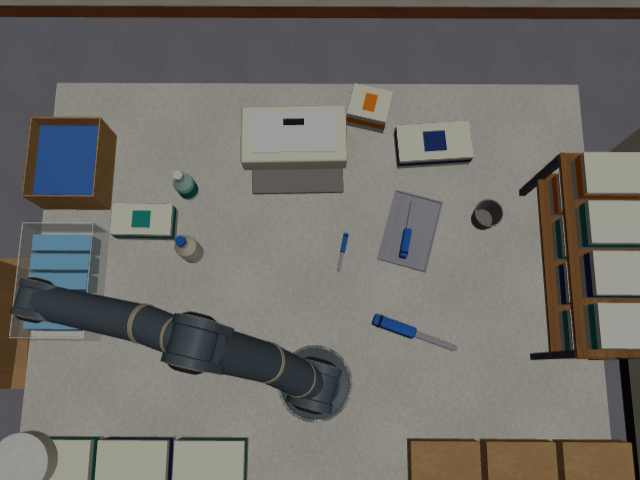

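View pics/a_wrist.png

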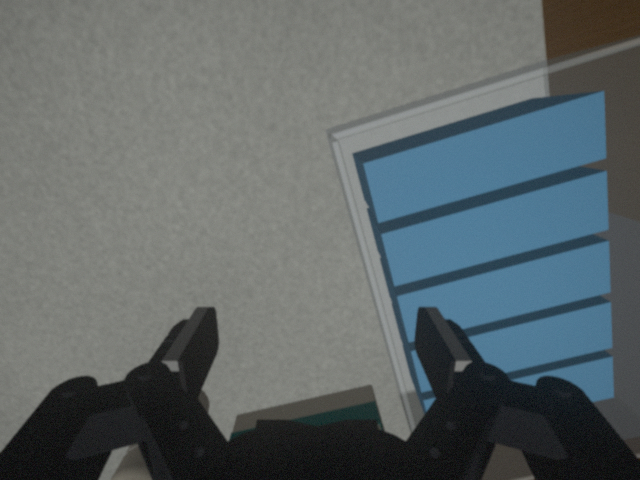

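Candidates for the key: the small key at top (344,245), the tray key at (405,243), and the large one at (400,328). The tray key is the middle-sized of the three and lies in the steel tray. Measuring now.

```bash
cat > h.py <<'E'
import numpy as np,cv2
def ray(f,px,z):
    p=np.atleast_2d(px).astype(float);R=f["R"];t=f["t"]
    d=np.c_[(p[:,0]-f["cx"])/f["fx"],(p[:,1]-f["cy"])/f["fy"],np.ones(len(p))]@R
    c=-R.T@t; s=(z-c[2])/d[:,2]; return c+d*s[:,None]
def proj(f,X):
    q=np.atleast_2d(X)@f["R"].T+f["t"]; return np.c_[q[:,0]/q[:,2]*f["fx"]+f["cx"],q[:,1]/q[:,2]*f["fy"]+f["cy"]]
def pts(f):
    v,u=np.mgrid[:480,:640];z=f["range_z"]
    c=np.stack([(u-f["cx"])/f["fx"]*z,(v-f["cy"])/f["fy"]*z,z],-1)
    return (c-f["t"])@f["R"]
def blobs(m,amin=40):
    n,l,s,c=cv2.connectedComponentsWithStats(m.astype(np.uint8))
    return [(l==i,s[i],c[i]) for i in range(1,n) if s[i,4]>=amin]
E
python3 - <<'E'
from h import *
for n in ["top","scene"]:
    f=dict(np.load(f"pics/a_{n}.npz")); im=f["image"].astype(int); P=pts(f)
    b=(im[...,2]>im[...,0]+60)&(im[...,2]>100)&(im[...,1]<120)
    for m,s,c in blobs(b,30):
        r=cv2.minAreaRect(np.argwhere(m)[:,::-1].astype(np.float32))
        X=ray(f,cv2.boxPoints(r),0.035)
        print(n,"blue",c.round(),s[4],"ctr",ray(f,c,0.03).round(3), "sides",np.linalg.norm(X[0]-X[1]).round(3),np.linalg.norm(X[1]-X[2]).round(3),"z",np.median(P[m][:,2]).round(3))
    # dispenser top: depth z>0.31
    d=(P[...,2]>0.312)&(P[...,2]<0.33)&(f["range_z"]>0)&(P[...,0]>0.4)&(abs(P[...,1])<0.4)
    for m,s,c in blobs(d,800):
        r=cv2.minAreaRect(P[m][:,:2].astype(np.float32));print(n,"disp top",r,np.median(P[m][:,2]))
    tr=(abs(im[...,2]-im[...,1])<40)&(im[...,2]>im[...,1]+8)&(P[...,2]<0.03)&(P[...,2]>-.005)&(P[...,1]<-.05)&(P[...,1]>-0.5)
    for m,s,c in blobs(tr,800):
        r=cv2.minAreaRect(ray(f,np.argwhere(m)[:,::-1],0.007)[:,:2].astype(np.float32));print(n,"tray",c.round(),s[4],r,np.median(P[m][:,2]).round(4))
for n,(u,v,w) in {"top":(370,180,90),"scene":(375,220,110)}.items():
    im=cv2.imread(f"pics/a_{n}.png")[v:v+w,u:u+w]; cv2.imwrite(f"pics/crop_{n}.png",cv2.resize(im,(540,540),interpolation=cv2.INTER_NEAREST))
a=cv2.imread("pics/a_scene.png")[50:220,240:410];cv2.imwrite("pics/crop_disp.png",cv2.resize(a,(595,595)))
E
```

```text
top blue [ 65. 160.] 4014 ctr [[0.709 0.828 0.03 ]] sides 0.253 0.198 z 0.11
top blue [406. 239.] 150 ctr [[ 0.447 -0.29   0.03 ]] sides 0.074 0.021 z 0.041
top blue [180. 240.] 77 ctr [[0.441 0.436 0.03 ]] sides 0.029 0.029 z 0.2
top blue [344. 244.] 67 ctr [[ 0.432 -0.09   0.03 ]] sides 0.049 0.014 z 0.024
top blue [376. 319.] 42 ctr [[ 0.193 -0.191  0.03 ]] sides 0.028 0.014 z 0.053
top blue [398. 327.] 344 ctr [[ 0.169 -0.258  0.03 ]] sides 0.03 0.109 z 0.052
top disp top ((0.6922875046730042, 0.06278133392333984), (0.17426595091819763, 0.2993067502975464), 1.173248052597046) 0.32129500247636744
scene blue [93. 79.] 3158 ctr [[0.741 0.859 0.03 ]] sides 0.285 0.199 z 0.11
scene blue [163. 180.] 99 ctr [[0.489 0.479 0.03 ]] sides 0.031 0.034 z 0.199
scene blue [347. 262.] 106 ctr [[ 0.431 -0.093  0.03 ]] sides 0.052 0.015 z 0.024
scene blue [422. 281.] 241 ctr [[ 0.449 -0.29   0.03 ]] sides 0.074 0.024 z 0.04
scene blue [413. 296.] 39 ctr [[ 0.401 -0.28   0.03 ]] sides 0.012 0.022 z 0.041
scene blue [353. 356.] 75 ctr [[ 0.198 -0.189  0.03 ]] sides 0.031 0.014 z 0.051
scene blue [376. 375.] 617 ctr [[ 0.174 -0.258  0.03 ]] sides 0.033 0.112 z 0.051
scene disp top ((0.6923208832740784, 0.06239193677902222), (0.17517757415771484, 0.3002587556838989), 1.2116045951843262) 0.32097683729409265
scene tray [431. 278.] 3913 ((0.48441511392593384, -0.3074941039085388), (0.15786205232143402, 0.23333097994327545), 74.8719482421875) 0.0055
```

View pics/crop_scene.png

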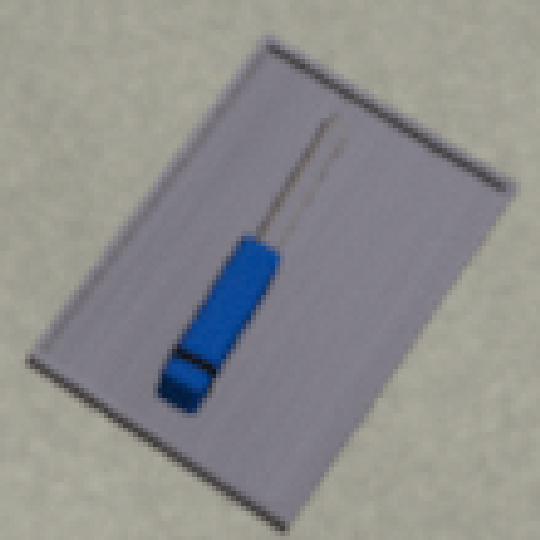

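View pics/crop_disp.png

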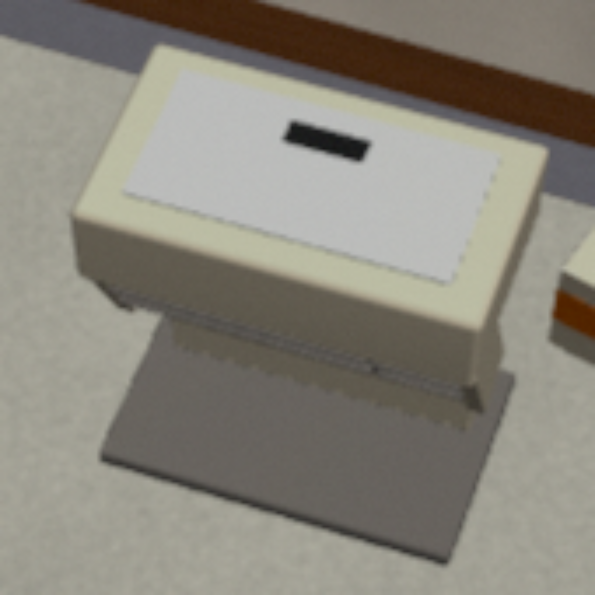

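Run:
```python
from h import *
th=np.deg2rad(1.19);c,s=np.cos(th),np.sin(th);Rz=np.array([[c,-s],[s,c]])
for n in ["top","scene"]:
    f=dict(np.load(f"pics/a_{n}.npz")); im=f["image"].astype(int); P=pts(f)
    ok=f["range_z"]>0
    Q=P[...,:2]@Rz  # dispenser-aligned
    for lo,hi,nm in [(.31,.33,"top"),(.25,.3,"headfront"),(.012,.022,"foot"),(-.004,.004,"bench")]:
        for y0 in (0,.03,.06,.09,.12):
            m=ok&(P[...,2]>lo)&(P[...,2]<hi)&(abs(Q[...,1]-y0)<.01)&(Q[...,0]>.45)&(Q[...,0]<.9)
            if m.sum()>3: print(n,nm,y0,np.percentile(Q[m][:,0],[1,50,99]).round(4),m.sum())
    # foot y-extents
    m=ok&(P[...,2]>.012)&(P[...,2]<.022)&(Q[...,0]>.5)&(Q[...,0]<.62)&(Q[...,1]>-.2)&(Q[...,1]<.3)
    if m.sum():print("foot y",np.percentile(Q[m][:,1],[.5,99.5]))
    m=ok&(P[...,2]>.312)&(P[...,2]<.33)&(Q[...,0]>.5)&(Q[...,0]<.82)&(Q[...,1]>-.2)&(Q[...,1]<.3)
    print("top y",np.percentile(Q[m][:,1],[.5,99.5]), "mid Q", np.array([.692,.0626])@Rz)
    # key: pixels in tray above floor
    m=ok&(P[...,2]>.011)&(P[...,2]<.06)&(P[...,0]>.39)&(P[...,0]<.6)&(P[...,1]<-.23)&(P[...,1]>-.37)
    for mm,ss,cc in blobs(m,30):
        X=P[mm]; print(n,"key blob",ss,X.mean(0).round(3))
    hb=m&(P[...,2]>.034); print("handle rect",cv2.minAreaRect(P[hb][:,:2].astype(np.float32)),np.median(P[hb][:,2]))
    u,d,vt=np.linalg.svd(P[hb][:,:2]-P[hb][:,:2].mean(0));print("mean",P[hb].mean(0),"axis",vt[0],hb.sum())
    rd=m&(P[...,2]<.034)&(P[...,2]>.018);print("rod",P[rd].mean(0),rd.sum(),P[rd][:,0].min(),P[rd][:,0].max())
```

```text
top top 0 [0.6113 0.6905 0.778 ] 392
top top 0.03 [0.6092 0.6905 0.7747] 386
top top 0.06 [0.6102 0.6888 0.7768] 386
top top 0.09 [0.6097 0.6861 0.7758] 402
top top 0.12 [0.6097 0.6903 0.7751] 388
top headfront 0 [0.6076 0.6103 0.6124] 37
top headfront 0.03 [0.6067 0.6099 0.6129] 37
top headfront 0.06 [0.6082 0.6103 0.6137] 36
top headfront 0.09 [0.6075 0.6103 0.6133] 37
top headfront 0.12 [0.6072 0.6101 0.6135] 36
top foot 0 [0.517  0.639  0.6855] 102
top foot 0.03 [0.6047 0.6488 0.6864] 97
top foot 0.06 [0.501  0.6452 0.6868] 97
top foot 0.09 [0.4618 0.6419 0.6876] 97
top foot 0.12 [0.5069 0.6422 0.6848] 89
top bench 0 [0.4526 0.5262 0.6078] 157
top bench 0.03 [0.4543 0.5311 0.6437] 166
top bench 0.06 [0.4525 0.5346 0.6091] 149
top bench 0.09 [0.4508 0.533  0.6083] 152
top bench 0.12 [0.4517 0.5316 0.6079] 154
foot y [-0.17877067  0.29158906]
top y [-0.0991953   0.19620784] mid Q [0.69315082 0.04821509]
top key blob [399 201  18  57 402] [ 0.471 -0.292  0.033]
handle rect ((0.4804134964942932, -0.29433733224868774), (0.024345986545085907, 0.18583150207996368), 78.30583953857422) 0.
[... 922 characters left out ...]
 bench 0.06 [0.4511 0.5274 0.6096] 272
scene bench 0.09 [0.4509 0.5294 0.6104] 262
scene bench 0.12 [0.4513 0.5256 0.6099] 271
foot y [-0.10008267  0.19676125]
top y [-0.10032509  0.19510154] mid Q [0.69315082 0.04821509]
scene key blob [404 232  22  30  62] [ 0.548 -0.244  0.015]
scene key blob [445 237  20  13  44] [ 0.593 -0.342  0.015]
scene key blob [405 243  41  60 553] [ 0.462 -0.291  0.034]
handle rect ((0.4757201373577118, -0.2939225733280182), (0.024319833144545555, 0.1759897917509079), 78.6229476928711) 0.0402827610973394
mean [ 0.43809779 -0.28628766  0.04052146] axis [-0.98008016  0.1986023 ] 328
rod [ 0.51307498 -0.30011904  0.02670728] 212 0.3901362962134596 0.5997031534710862
```

Run:
```python
from h import *
a=np.array([.9805,-.1967]);b=np.array([.1967,.9805])
for n in ["top","scene"]:
    f=dict(np.load(f"pics/a_{n}.npz")); im=f["image"].astype(int); P=pts(f)
    w=(P[...,0]>.37)&(P[...,0]<.6)&(P[...,1]<-.22)&(P[...,1]>-.37)
    b_=w&(im[...,2]>im[...,0]+30)&(P[...,2]>.03)
    for nm,m in (("blue",b_),("hi",w&(P[...,2]>.0365)&(P[...,2]<.05)),("rod",w&(P[...,2]<.033)&(P[...,2]>.02)&(P[...,0]>.51))):
        X=P[m];s=X[:,:2]@a;r=X[:,:2]@b
        print(n,nm,m.sum(),"along",np.percentile(s,[0,2,50,98,100]).round(4),"across",np.percentile(r,[2,50,98]).round(4))
from plant import robot
for p in ([.55,-.3,.3],[.45,-.29,.2]):
    print(robot.inverse_kinematics(p,[np.pi,0,np.deg2rad(-11.35)+np.pi/2]),robot.inverse_kinematics(p,[np.pi,0,np.deg2rad(-11.35)-np.pi/2]))
```

```text
top blue 200 along [0.436  0.4394 0.4865 0.5288 0.5319] across [-0.2052 -0.1937 -0.1832]
top hi 161 along [0.436  0.4393 0.4816 0.5651 0.6116] across [-0.2051 -0.1933 -0.1822]
top rod 64 along [0.5584 0.5597 0.5889 0.626  0.6493] across [-0.2001 -0.1937 -0.1338]
scene blue 300 along [0.4357 0.4378 0.483  0.5294 0.5336] across [-0.206  -0.1953 -0.1845]
scene hi 292 along [0.4357 0.4382 0.4824 0.5297 0.5782] across [-0.2059 -0.1946 -0.1832]
scene rod 109 along [0.5581 0.5604 0.5944 0.6484 0.6513] across [-0.2055 -0.1946 -0.1317]
[-0.35043052  0.59561681  1.22788153  1.62692777 -0.57465929  1.33380629
  2.33676206] [-0.23685354  0.47546167  0.97342524  1.62193873 -0.408343    1.26339404
 -0.9579015 ]
[-0.36444287  0.505554    1.17367351  1.9558739  -0.542717    1.04461678
  2.42617094] [-0.21972723  0.39058858  0.92116843  1.95046257 -0.37356272  0.98050948
 -0.89072559]
```

```bash
cat >> h.py <<'E'
from scipy.spatial.transform import Rotation as Ro
PSI=np.deg2rad(1.19); KY=np.arctan2(-.1967,.9805)
FM=np.r_[Ro.from_euler("z",PSI).as_matrix()[:2,:2]@[.648,.048],.195]
M=np.array([[0,-1,0],[-1,0,0],[0,0,-1.]])
OFF=np.array([.130,0,.003])  # TCP->tip in key frame
RKI=(Ro.from_euler("z",PSI)*Ro.from_euler("y",-25,degrees=True)).as_matrix()
YD=np.array([-np.sin(PSI),np.cos(PSI),0])
GRIP=np.array([.4476,-.2880,.023])
def rpy(RK): return Ro.from_matrix(RK@M).as_euler("xyz")
RKT=Ro.from_euler("z",KY).as_matrix()
def ins(y,d):  # tcp for tip at groove offset y, depth d past the face
    return FM+YD*y+RKI[:,0]*d-RKI@OFF
E
python3 - <<'E'
from h import *
from plant import robot
print("FM",FM,"ins",ins(0,0),rpy(RKI),rpy(RKT))
s=robot.sense()
robot.move_straight([s["tcp_pos"][0],s["tcp_pos"][1],.42],vel=.25)
j=robot.sense()["joint_pos"];print(j,robot.sense()["t"])
j=j.copy();j[0]=.56;j[6]=-1.2+0;
robot.move_joints(j);s=robot.sense();print(s["t"],s["tcp_pos"],s["tcp_rot"])
q=robot.inverse_kinematics(GRIP+[0,0,.1],rpy(RKT));print("g",q)
for y in(-.04,.04):
  for d in(-.06,.03): print(y,d,robot.inverse_kinematics(ins(y,d),rpy(RKI)))
E
```

```text
FM [0.64686338 0.06144726 0.195     ] ins [0.53033636 0.05902672 0.1373407 ] [-2.70526034  0.         -1.55002691] [ 3.14159265  0.         -1.76878021]
[-1.31438093  0.38644809 -0.03952917  1.26525368  0.0148824   1.493092
 -0.0741681 ] 1.0083
4.7833 [ 0.55817904 -0.37770306  0.41820845] [ 3.13907418e+00  1.43866416e-03 -1.72058748e+00]
g [ 0.54668362  0.38093751 -0.06747333  1.98764564  0.03586449  0.77411665
 -1.3103962 ]
-0.04 -0.06 None
-0.04 0.03 [-1.33137864e-05  2.48476845e-01 -1.56420613e-01  2.19667953e+00
  3.31607921e-01  2.79641042e-01 -1.99304303e+00]
0.04 -0.06 None
0.04 0.03 [-0.1441403   0.26373068 -0.19855565  2.17654033  0.56916564  0.3355374
 -2.38042773]
```

```bash
cat >> h.py <<'E'
AL=0.0
def rp(RK,al): return Ro.from_matrix(RK@Ro.from_euler("y",al,degrees=True).as_matrix()@M).as_euler("xyz")
def gp2tcp(al,dg): # key-frame TCP pos relative to key_grip: grasp point at grip+dg, TCP 8mm ahead along tool z
    t=np.deg2rad(al); return np.array(dg)+.008*np.array([-np.sin(t),0,-np.cos(t)])
E
python3 - <<'E'
from h import *
from plant import robot
f=lambda q: None if q is None else q.round(2)
for al in (0,8,12,16,20):
  o=gp2tcp(al,[0,0,.007]);
  print(al,"tray",[f(robot.inverse_kinematics(GRIP+RKT@o+[0,0,h],rp(RKT,al))) for h in (0,.12)])
  for y in(-.05,0,.05):
    print(al,y,[f(robot.inverse_kinematics(FM+YD*y+RKI@(o+[-.13+d,0,0]),rp(RKI,al))) for d in (-.08,-.05,-.02,.03)])
E
```

```text
0 tray [array([ 0.54,  0.54, -0.06,  2.04,  0.06,  0.56, -1.33]), array([ 0.55,  0.35, -0.07,  1.97,  0.03,  0.82, -1.31])]
0 -0.05 [None, array([ 0.42,  0.26, -0.62,  2.35,  0.97,  0.24, -2.61]), array([ 0.26,  0.24, -0.43,  2.3 ,  0.67,  0.24, -2.32]), array([ 0.03,  0.24, -0.16,  2.2 ,  0.3 ,  0.28, -1.94])]
0 0 [None, array([-0.05,  0.22, -0.24,  2.36,  0.84,  0.21, -2.63]), array([-0.02,  0.23, -0.26,  2.3 ,  0.69,  0.25, -2.45]), array([-0.07,  0.25, -0.18,  2.19,  0.46,  0.31, -2.2 ])]
0 0.05 [None, array([-0.45,  0.22,  0.06,  2.36,  0.74,  0.21, -2.65]), array([-0.14,  0.24, -0.26,  2.28,  0.79,  0.3 , -2.66]), array([-0.15,  0.26, -0.22,  2.17,  0.6 ,  0.35, -2.42])]
8 tray [array([ 0.51,  0.58, -0.05,  1.96,  0.09,  0.74, -1.38]), array([ 0.51,  0.41, -0.05,  1.89,  0.07,  0.98, -1.35])]
8 -0.05 [array([ 0.12,  0.22, -0.28,  2.35,  0.33,  0.3 , -2.  ]), array([ 0.11,  0.24, -0.26,  2.28,  0.28,  0.35, -1.93]), array([ 0.1 ,  0.25, -0.25,  2.21,  0.24,  0.4 , -1.89]), array([ 0.1 ,  0.28, -0.24,  2.1 ,  0.21,  0.48, -1.85])]
8 0 [array([ 0.07,  0.24, -0.38,  2.34,  0.51,  0
[... 2265 characters left out ...]
14,  0.29, -0.29,  2.21,  0.17,  0.57, -1.83]), array([ 0.13,  0.3 , -0.28,  2.15,  0.16,  0.62, -1.81]), array([ 0.13,  0.32, -0.28,  2.08,  0.15,  0.67, -1.8 ]), array([ 0.12,  0.35, -0.27,  1.96,  0.15,  0.76, -1.78])]
20 0 [array([ 0.06,  0.29, -0.34,  2.21,  0.21,  0.58, -1.98]), array([ 0.06,  0.31, -0.32,  2.14,  0.2 ,  0.63, -1.95]), array([ 0.06,  0.33, -0.31,  2.07,  0.19,  0.68, -1.93]), array([ 0.06,  0.36, -0.3 ,  1.96,  0.18,  0.76, -1.9 ])]
20 0.05 [array([-0.01,  0.31, -0.39,  2.19,  0.26,  0.6 , -2.14]), array([-0.01,  0.32, -0.37,  2.12,  0.24,  0.65, -2.09]), array([-0.01,  0.34, -0.35,  2.05,  0.23,  0.69, -2.06]), array([-0.01,  0.37, -0.34,  1.94,  0.21,  0.77, -2.02])]
```

```bash
cat >> h.py <<'E'
M=np.array([[0,1,0],[1,0,0],[0,0,-1.]])
AL=12; O=gp2tcp(AL,[0,0,.009])
def insp(y,d,h=0): return FM+YD*y+RKI@(O+[-.13+d,0,h])
RI=rp(RKI,AL); RT=rp(RKT,AL); TT=GRIP+RKT@O
E
python3 - <<'E'
from h import *
from plant import robot
f=lambda q: None if q is None else q.round(2)
robot.grip(.65)
for h in(.15,0): print(f(robot.inverse_kinematics(TT+[0,0,h],RT)))
for y in(-.045,.045): print([f(robot.inverse_kinematics(insp(y,d),RI)) for d in (-.05,.03)])
robot.goto(TT+[0,0,.12],RT)
s=robot.sense();print(s["t"],s["tcp_pos"]-TT,s["wrist_force"])
fr=robot.grab_frame("wrist");cv2.imwrite("pics/b_wrist.png",fr["image"][:,:,::-1]);np.savez("pics/b_wrist.npz",**fr)
E
```

```text
[ 0.91  0.47 -0.6   1.8   0.31  1.18  1.56]
[ 0.86  0.68 -0.54  1.89  0.47  0.92  1.42]
[array([ 0.83,  0.49, -1.17,  2.2 ,  0.87,  0.68,  0.67]), array([ 0.78,  0.56, -1.17,  2.02,  0.83,  0.82,  0.76])]
[array([ 0.61,  0.51, -1.17,  2.18,  0.92,  0.74,  0.43]), array([ 0.6 ,  0.58, -1.17,  2.  ,  0.87,  0.86,  0.56])]
7.5167 [ 0.00027635 -0.00023235  0.12023345] [ 1.0409197   0.05868952 -0.32909274]
```

View pics/b_wrist.png

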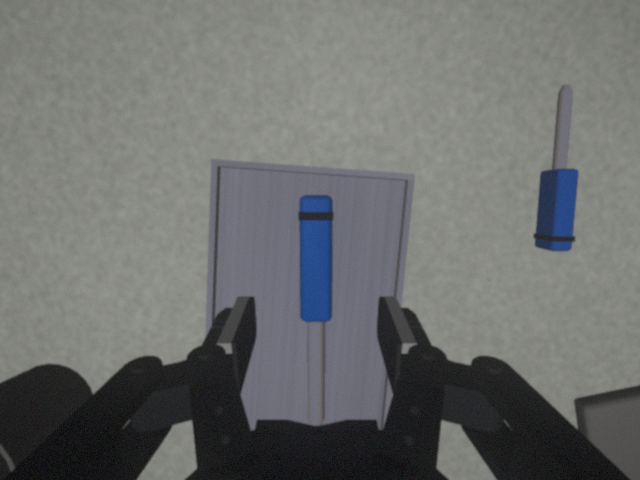

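The wrist view shows the handle at col 300–332, rows 197–320, upright and midway between the fingers (245/390), with the rod pointing away. The aim and the yaw agree, so I'm descending.

Run:
```python
from h import *
from plant import robot
r=robot.move_straight(TT,vel=.1,contact_N=12);s=robot.sense();print(r,s["t"],s["tcp_pos"]-TT,s["wrist_force"])
if not r:
    robot.grip(0,strength=100);s=robot.sense();print(s["t"],s["opening"],s["tcp_pos"]-TT,s["wrist_force"])
    fr=robot.grab_frame("wrist");cv2.imwrite("pics/c_wrist.png",fr["image"][:,:,::-1])
    robot.move_straight(TT+[0,0,.10],vel=.15);s=robot.sense();print(s["t"],s["opening"],s["wrist_force"])
    for n in("wrist","scene"):
        fr=robot.grab_frame(n);cv2.imwrite(f"pics/d_{n}.png",fr["image"][:,:,::-1]);np.savez(f"pics/d_{n}.npz",**fr)
```

```text
False 8.9167 [ 0.0004894  -0.00018898  0.00060877] [ 0.79353207  0.1660874  -0.30827653]
9.3083 0.2624244627861956 [ 0.00042226 -0.00019587  0.00075132] [-0.87365398  0.53978354  5.54319609]
10.175 0.258811404263682 [ 0.3059715   0.65329443 -1.80410238]
```

View pics/d_wrist.png

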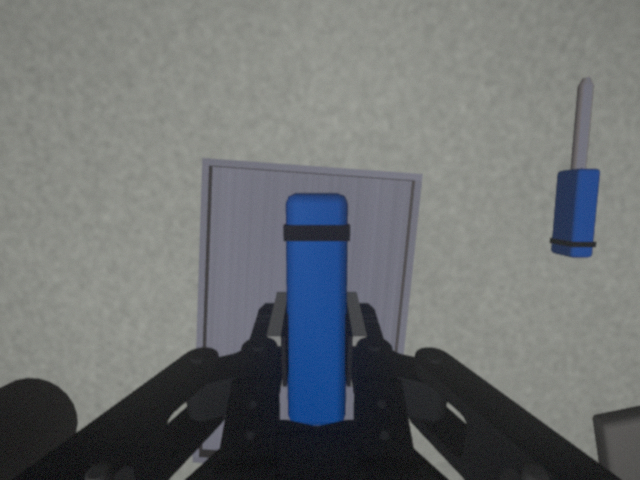

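View pics/d_scene.png

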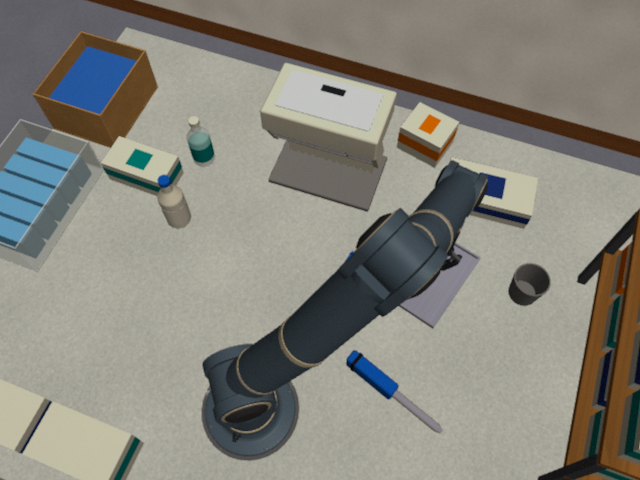

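The key is held squarely (handle col 287–348, centred at 317) and the tray behind it is empty. Moving to the standoff under the overhang.

Run:
```python
from h import *
from plant import robot
robot.move_straight(insp(-.03,-.06),vel=.25,attitude=RI)
s=robot.sense();print(s["t"],s["tcp_pos"]-insp(-.03,-.06),s["wrist_force"],s["joint_pos"].round(2))
for n in("wrist","scene","top"):
    fr=robot.grab_frame(n);cv2.imwrite(f"pics/e_{n}.png",fr["image"][:,:,::-1]);np.savez(f"pics/e_{n}.npz",**fr)
    print(n,proj(fr,[FM,FM-RKI[:,0]*.06-YD*.03,FM-RKI[:,0]*.155-YD*.03]).round(0).tolist())
a=cv2.imread("pics/e_scene.png")[80:260,230:440];cv2.imwrite("pics/e_crop.png",cv2.resize(a,(700,600)))
```

```text
11.6917 [-0.0001058  -0.00077613 -0.00010578] [-0.5922155  -0.4940197  -0.92761168] [ 0.43  0.3  -0.69  2.24  0.52  0.49  0.94]
wrist [[378.0, 687.0], [319.0, 583.0], [319.0, 399.0]]
scene [[322.0, 145.0], [326.0, 170.0], [314.0, 205.0]]
top [[295.0, 163.0], [306.0, 182.0], [306.0, 213.0]]
```

View pics/e_crop.png

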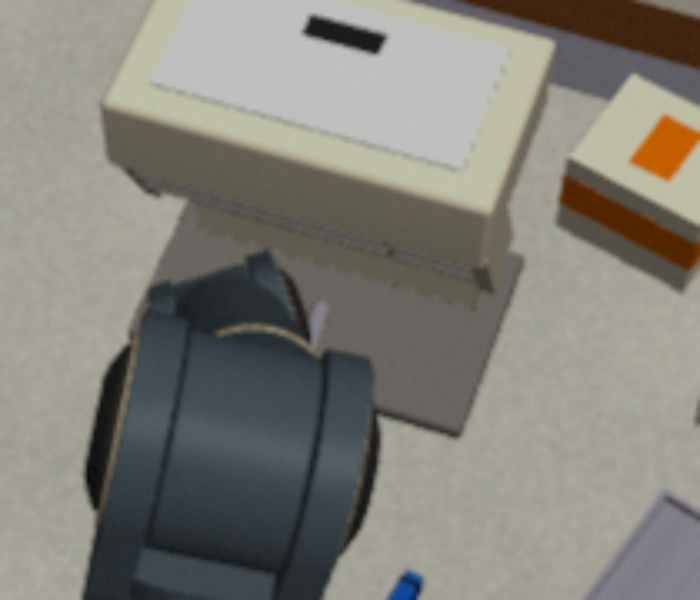

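View pics/e_wrist.png

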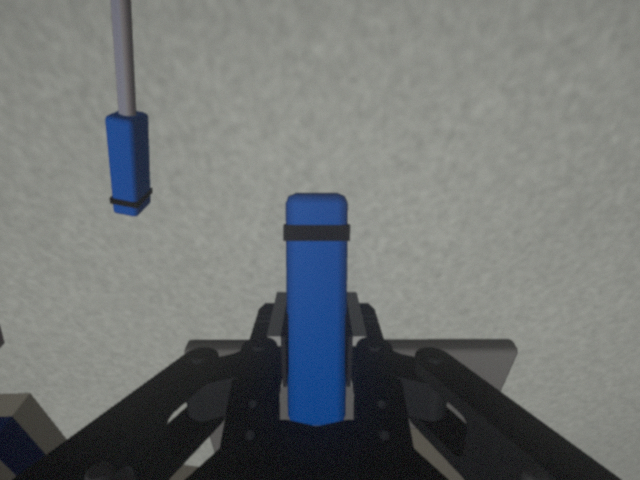

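```bash
cat > probe.py <<'E'
from h import *
from plant import robot
def depth():
    p=robot.sense()["tcp_pos"]; v=RKI.T@(p-insp(0,0)); return v
def probe(y,d0=-.012,d1=.011,N=4,h=0):
    robot.move_straight(insp(y,d0,h),vel=.08,attitude=RI)
    w0=robot.sense()["wrist_force"]
    r=robot.move_straight(insp(y,d1,h),vel=.02,attitude=RI,contact_N=N)
    s=robot.sense();v=depth()
    print(f"y{y*1e3:.0f} hit {r} depth {v[0]*1e3:.1f} lat {v[1]*1e3:.1f} h {v[2]*1e3:.1f}",(RKI.T@(s["wrist_force"]-w0)).round(1),s["t"],round(s["opening"],3),flush=True)
    return r,v
E
python3 - <<'E'
from probe import *
for y in (-.03,-.02,-.01,0,.01,.02,.03):
    r,v=probe(y)
    if v[0]>.006 or robot.sense()["t"]>30: break
    robot.move_straight(insp(y,v[0]-.008),vel=.08,attitude=RI)
E
```

```text
y-30 hit True depth -2.8 lat -30.3 h -0.3 [ 0.7  1.2 -0.2] 13.2583 0.263
y-20 hit True depth -2.8 lat -20.4 h -0.4 [-1.2 -0.   0.9] 14.4417 0.261
y-10 hit True depth -2.8 lat -10.4 h -0.4 [-1.1  0.4  0.3] 15.625 0.262
y0 hit True depth -2.8 lat -0.4 h -0.3 [ 0.6 -1.  -0.9] 16.8083 0.264
y10 hit True depth -2.8 lat 9.5 h -0.4 [0.7 1.  0.7] 17.9917 0.262
y20 hit True depth -2.8 lat 19.5 h -0.4 [-1.6 -0.1  1.1] 19.175 0.264
y30 hit True depth 5.8 lat 30.7 h -0.4 [-0.5  1.  -0.7] 20.6083 0.264
```

Six probes touch the face at −2.8 mm. At y=+30 the rod goes 8.6 mm deeper and is pushed towards +y, so its taper is riding on the hole's −y edge. The hole centre is then a few mm further along, so I'm retrying at +34 mm.

Run:
```python
from probe import *
robot.move_straight(insp(.030,-.008),vel=.08,attitude=RI)
r,v=probe(.034,d0=-.008,d1=.012,N=4)
```

```text
y34 hit False depth 11.9 lat 34.0 h -0.0 [ 0.4  1.3 -0.8] 22.5083 0.265
```

Run:
```python
from probe import *
print(robot.sense()["wrist_force"])
for d in (.016,.020,.024,.028,.031):
    r=robot.move_straight(insp(.034,d),vel=.015,attitude=RI,contact_N=14)
    s=robot.sense();v=depth();print(d,r,(v*1e3).round(1),(RKI.T@s["wrist_force"]).round(1),s["t"],round(s["opening"],3),flush=True)
    if r: break
robot.sleep(.3)
f=robot.grab_frame("scene");np.savez("pics/f_scene.npz",**f)
P=pts(f);m=(P[...,2]>.33)&(P[...,2]<.36)&(P[...,0]>.62)&(P[...,0]<.79)&(P[...,1]>-.1)&(P[...,1]<.22)
im=f["image"].astype(int);g=(im[...,1]>im[...,0]+50)&(im[...,1]>im[...,2]+30)
print("raised",m.sum(),"green",g.sum(),P[g&m].round(3).max(0) if (g&m).any() else None)
a=f["image"][40:220,230:440,::-1];cv2.imwrite("pics/f_crop.png",cv2.resize(a,(700,600)))
```

```text
[-0.02083955  0.93505438 -1.92741648]
0.016 False [14.4 33.9 -0.1] [-5.2 -0.6 -0.7] 22.925 0.258
0.02 False [19.3 33.9 -0.1] [-4.4  0.6 -0.3] 23.3417 0.261
0.024 False [23.8 34.  -0.1] [-5.7  0.2 -1.5] 23.7583 0.26
0.028 False [28.  34.  -0.1] [-4.6 -0.5 -1.6] 24.175 0.263
0.031 False [28.4 33.8 -0.1] [-10.    0.    0.3] 24.525 0.263
raised 148 green 191 [0.735 0.087 0.35 ]
```

View pics/f_crop.png

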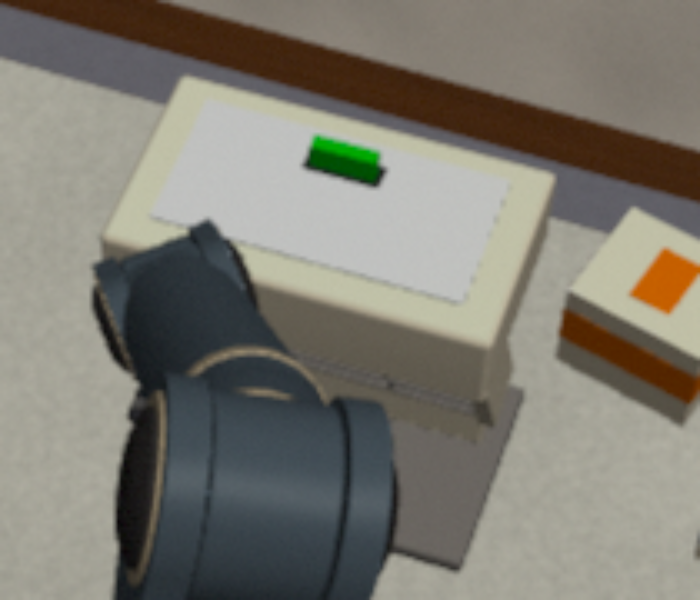

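The green tab stands up at crop (345,160), the depth travel passed 27 mm, and the force climbs as the latch reaches its stop. I'll give one firmer nudge, then draw the key out.

Run:
```python
from probe import *
r=robot.move_straight(insp(.034,.033),vel=.015,attitude=RI,contact_N=14)
s=robot.sense();print(r,(depth()*1e3).round(1),(RKI.T@s["wrist_force"]).round(1))
robot.sleep(.2)
robot.move_straight(insp(.034,-.06),vel=.08,attitude=RI)
s=robot.sense();print(s["t"],s["wrist_force"],s["opening"])
robot.move_straight(TT+[0,0,.10],vel=.25,attitude=RT)
s=robot.sense();print(s["t"],s["wrist_force"],s["opening"],s["tcp_pos"]-TT)
for n in("scene","wrist","top"):
    fr=robot.grab_frame(n);cv2.imwrite(f"pics/g_{n}.png",fr["image"][:,:,::-1]);np.savez(f"pics/g_{n}.npz",**fr)
    P=pts(fr);im=fr["image"].astype(int);g=(im[...,1]>im[...,0]+50)&(im[...,1]>im[...,2]+30)
    if n!="wrist":print(n,"green",g.sum(),np.percentile(P[g][:,2],[50,80,95]) if g.any() else 0)
```

```text
False [28.5 33.7 -0.1] [-12.1  -0.6   2.9]
26.6667 [ 0.35128112 -0.47837296 -2.39971605] 0.2607291682497632
28.3417 [-0.09416041  0.94353182 -1.88968033] 0.2634843668197527 [0.00015398 0.00157952 0.10010815]
scene green 192 [0.33815832 0.34312772 0.34654646]
top green 106 [0.34193402 0.34601566 0.34869984]
```

View pics/g_wrist.png

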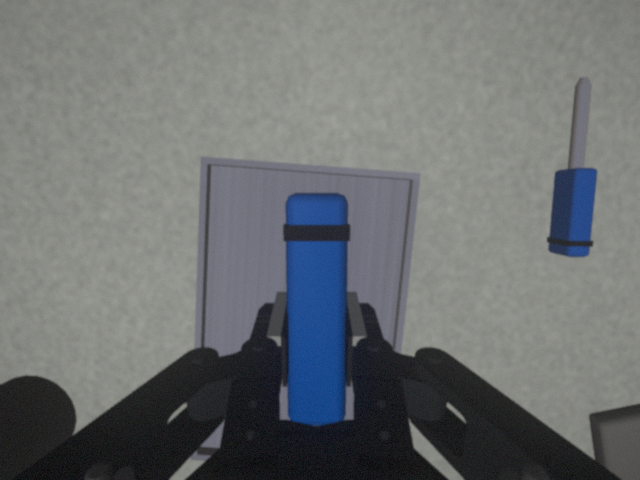

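View pics/g_scene.png

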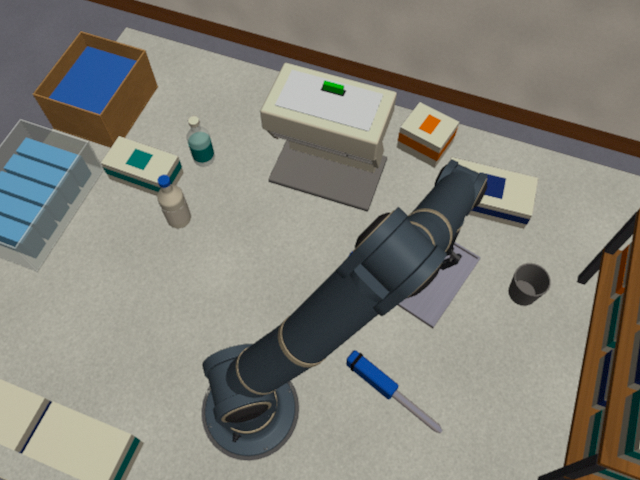

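The tab is about 24 mm up, so the latch is at its stop. The handle sits in the jaws exactly as before, and the bottles, carton and pot are unchanged. Lowering the key now.

Run:
```python
from probe import *
robot.move_straight(TT+[0,0,.012],vel=.12,attitude=RT)
r=robot.move_straight(TT-[0,0,.002],vel=.015,attitude=RT,contact_N=4)
s=robot.sense();print(r,s["t"],s["wrist_force"],s["tcp_pos"]-TT)
robot.sleep(.3)
robot.grip(.65);robot.sleep(.3)
s=robot.sense();print(s["t"],s["opening"],s["wrist_force"],s["tcp_pos"]-TT)
robot.move_straight(TT+[0,0,.15],vel=.12,attitude=RT)
fr=robot.grab_frame("wrist");cv2.imwrite("pics/h_wrist.png",fr["image"][:,:,::-1])
j=robot.sense()["joint_pos"].copy();j[0]=1.5;robot.move_joints(j)
print(robot.sense()["t"])
a=np.array([.9805,-.1967]);b=np.array([.1967,.9805])
for n in("scene","top"):
    f=robot.grab_frame(n);cv2.imwrite(f"pics/i_{n}.png",f["image"][:,:,::-1]);np.savez(f"pics/i_{n}.npz",**f)
    im=f["image"].astype(int);P=pts(f)
    w=(P[...,0]>.37)&(P[...,0]<.6)&(P[...,1]<-.22)&(P[...,1]>-.37)
    m=w&(im[...,2]>im[...,0]+30)&(P[...,2]>.03)
    if m.sum()>20:
        X=P[m];print(n,m.sum(),np.percentile(X[:,:2]@a,[0,50,100]).round(4),np.percentile(X[:,:2]@b,[2,50,98]).round(4),np.percentile(X[:,2],[20,50,80]).round(4))
```

```text
True 30.1 [-0.20483731  0.36265821  4.43851837] [-1.63255731e-04  5.39579547e-05  7.30153430e-04]
31.1167 0.6481078787387003 [ 0.13368522 -0.20602164 -0.4921566 ] [-9.23196339e-04  2.82282899e-04 -1.50036645e-05]
33.7417
scene 304 [0.4345 0.4824 0.5322] [-0.2054 -0.1947 -0.184 ] [0.0377 0.0408 0.0435]
top 208 [0.4354 0.4833 0.5318] [-0.2042 -0.1929 -0.1821] [0.0374 0.041  0.046 ]
```

View pics/h_wrist.png

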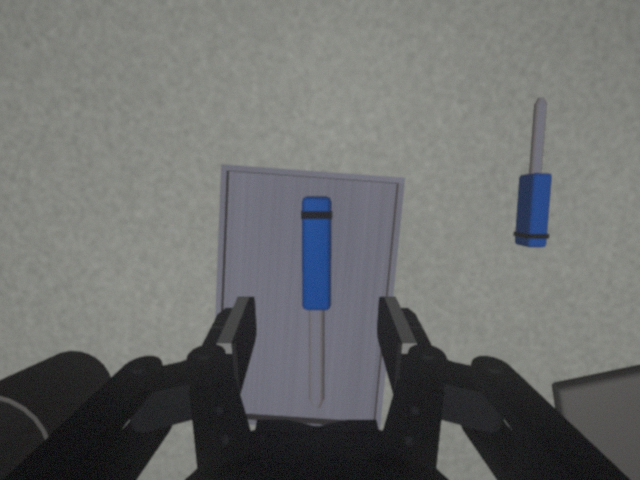

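View pics/i_scene.png

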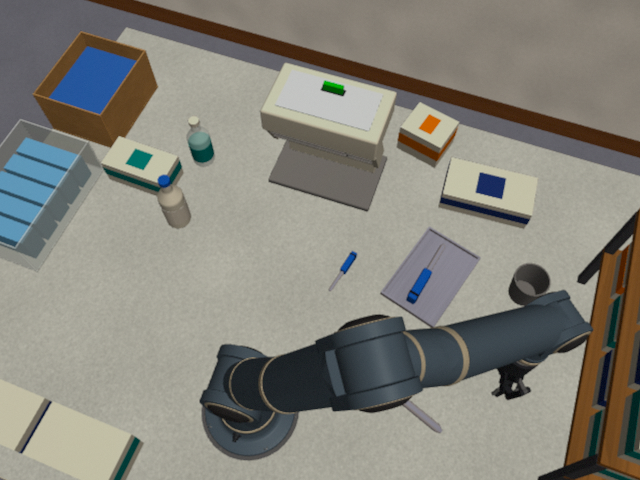

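Run:
```python
from probe import *
j=robot.sense()["joint_pos"].copy();j[0]=1.2;robot.move_joints(j)
s=robot.sense();print(s["t"],s["tcp_pos"],s["wrist_force"],(s["joint_pos"]-j).round(4))
f=robot.grab_frame("scene");cv2.imwrite("pics/j_scene.png",f["image"][:,:,::-1])
a=cv2.imread("pics/a_scene.png").astype(int);b=f["image"][:,:,::-1].astype(int)
for n,(u,v) in dict(gel=(200,145),spray=(173,205),box=(145,165)).items(): print(n,abs(a-b)[v-25:v+25,u-20:u+20].mean().round(2))
```

```text
34.525 [ 0.34774983 -0.40005816  0.17357599] [-0.38950817 -1.27576183 -0.62259293] [-0.0024 -0.0001  0.      0.      0.0005  0.0002 -0.    ]
gel 7.58
spray 9.07
box 10.56
```

View pics/j_scene.png

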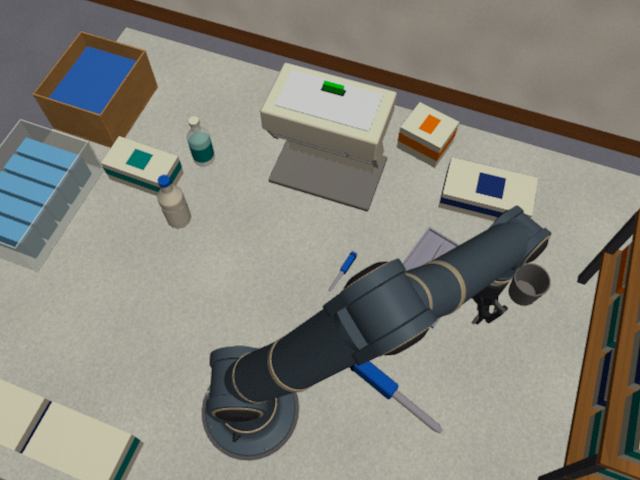

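Run:
```python
from plant import robot
robot.sleep(.5);print(robot.sense()["t"]);robot.close_job()
```

```text
35.075
the job is handed in; nothing more can be done
```

I unlocked the dispenser, put the key back in the tray and handed the job in at about 35 s; it gives no verdict, so these are my own checks.

**What I did**
- **Key:** I took the middle-sized key from the tray.
- **Finding the hole:** I probed the groove in 10 mm steps from y = −30. Six probes stopped at the face. The one at +30 went about 8.6 mm deeper and was pushed sideways, and +34 mm went cleanly into the hole.
- **Latch:** I pushed until the latch stopped, with the force rising from about 5 N to 12 N. Then I drew the key out, lowered it onto the tray floor while still held (about 4 N of contact), and let go.

**Last checks**
- **Tab:** the green tab stands about 24 mm above the dispenser's top, which matches full latch travel.
- **Key:** it lies within about 2 mm of where it started, and its top is at 41 mm as before.
- **Other items:** in the pictures the bottles, carton and pot stand where they were. A crude pixel comparison of the bottles and carton against the first picture was not zero (mean 8–11). I took that as lighting and shadow because the arm had been over them in the first picture.
- **Disagreements:** the face was 2.8 mm nearer than I had measured, and the stop came about 1 mm deeper than expected. Calibration and a little give in the grip could account for both.

While parking, I first swung the arm towards the shelf, then moved it back. The pot did not move, but I have no direct contact reading for the arm's links there.

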